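# Fill the bowl, then hold the sprung hatch of the pastry case

### The arm

A 6-joint arm with a two-finger parallel gripper is mounted at the origin on a cart in front of the work surface, level with it; the furniture and walls round the work are solid. World frame = base frame: x ahead of the robot, y to its left, z up, the work surface at z = 0. Lengths are in mm, angles in rad, forces in N, time in s.
With the tool pointing down it reaches from about 275 to 750 mm from the base axis. Payload 10.2 kg.
Tool frame: the origin (TCP) lies between the finger pads; the fingertips stand 14 mm ahead of it and the grasp point (between the pads) lies 5 mm behind it (tip_reach is the distance from the TCP to the fingertips, in mm); z points along the fingers, y is the line along which they close (so a half turn about z gives the same grasp; the last joint's range is limited). The gripper opens to 85 mm and grips with 20 to 120 N. Pads are 22 mm wide; open, the fingers measure 114 mm over their backs; the gripper's body (76 mm by 85 mm) begins 54 mm behind the grasp point. The pads swing forward as they close: fully open they stand 13 mm farther back than shut.
Start: joints at [-1.426, 0.313, 1.498, -0, 1.331, -0.223], TCP at [188.758, -489.899, 214.094] pointing down, gripper open.
Joint ranges: [-2.94, 2.94], [-0.97, 2.17], [0.19, 2.56], [-1.23, 4.37], [0.02, 3.11], [-2.88, 2.88]. Speed limits (rad/s): [2.39, 2.39, 3.01, 3.14, 3.14, 3.14].

### API

Orientations are given as a unit quaternion [w, x, y, z].
In Python, from rig import * gives the robot as it stands.
- The arm moves only by the tool arm_command, never from a script. Its argument "steps" is a list that holds one entry, the list of rows, each a list of 7 numbers: the opening, from 0 (shut) to 1 (fully open), then the shift along the tool's x, y, z each as a share of 0.05 m, from -1 to 1, then the turn, a rotation vector about the tool's x, y, z each as a share of 0.15 rad, from -1 to 1. A call has 1 to 8 rows; each row shifts and turns the commanded pose from where the row before left it, along the tool's axes as they then stand; what a row does not reach is not made up. A row lasts 1/8 s, in which the tool goes at most 62.5 mm and 10.7 degrees, less where a joint would pass 70% of its speed; a pose out of reach is approached as far as the arm can. A call with a number of a shift or a turn outside -1 to 1 is refused whole. A call with a gripper value outside its range is refused whole. The fingers move at their own pace and stop on an object; "squeeze" is the grip in N (left out, the last holds). Time passes only in rows, so rows that do not move let the fingers close. It gives the time, the measured TCP pose, the force, the opening and the grip force at its end, in the units of the state.
- sense(): the state, without advancing time (a new reading comes with each control period).
- capture(name): name is "scene" or "top"; returns the picture (480x640x3 uint8, red, green, blue); there is no depth.
- get_calibration(name): a dict with "intrinsics" (3x3 intrinsics, pixels), "D" ([k1, k2, p1, p2, k3] as OpenCV has them; the pictures are not rectified), "rvec" (rotation vector, rad) and "tvec" (3), from world to camera coordinates, as OpenCV has them. Camera axes: x right, y down, z forward; pixel columns grow to the right and rows downward; lengths in mm; the calibration is good to about 2 mm. A picture is of the moment at which its call begins. get_calibration takes no time and is no camera call.
- finish_job(): hands the job in; it is judged then, once.
The state is a dict: "time_s": time; "joints": joint angles; "dq": joint speeds; "tau": joint torques, N m; "eef_pos": TCP position; "ee_rot": TCP orientation; "force": force on the tool from outside, world axes, zero at the start; "wrist_torque": the same for the moment, N m; "grip_width": opening from 0.0 (shut) to 1.0 (fully open); "grip_force": force on a finger pad.
Only numpy, scipy, OpenCV 4.12 (cv2) and the standard library are available. Lean on these libraries where they do the work, as an engineer would, in place of code of your own. Each camera call takes 0.05 s, during which the arm holds its last target. There are 200 camera calls.

### The job

Tip the three macarons off the wooden tray into the white bowl without the gripper touching them, and set the empty tray back down flat on the counter. Then raise the sprung hatch of the pastry case past its balance point (where it starts to open by itself), ease it back to just below that point, and finish holding it still there, so that I can put the bowl in and the hatch will fall shut when you let go. Leave the small glass jar and the green mug where they are.

Things in the scene. Friction and masses are not known exactly. Their poses are not given: they have to be found in the camera images.
- tray: Light wooden scoop tray, 160 g. Origin on the underside; -x axis to the open lip, z up. Bed 96 mm wide (y), from x = -100 mm (open lip) to +10 mm (back wall); floor 6 mm thick; side and back walls 6 mm thick, tops at z = 26 mm. Behind it a board 34 mm wide to x = 81 mm carries the dark upright grip: 44 mm long (x), 16 mm thick (y), centred at x = 55 mm, y = 0, top at z = 58 mm
- tray_grip (a point): Point in the tray's dark upright grip, 18 mm below its top, 40 mm above the tray's underside; take it across its 16 mm thickness (tray y axis). Axes as the tray's
- tray_lip (a point): Middle of the tray's open lip, on the upper face of the floor (6 mm above the underside)
- bowl: White round bowl, 144 mm across at the rim, 56 mm high, wall 4 mm, 450 g, standing loose. Origin: centre of its underside
- macaron_pink: Pink macaron, 40 mm across, 24 mm high, about 20 g; starts on the tray; all three slide off the tilted tray at about 25 to 40 degrees. Origin: centre of its underside
- macaron_green: Green macaron, same size; starts on the tray. Origin: centre of its underside
- macaron_brown: Brown macaron, same size; starts on the tray. Origin: centre of its underside
- case: Clear-walled pastry case, fixed to the counter, 180 mm deep (x), 180 mm wide (y), 100 mm high. Origin: centre of its underside; its -x axis is its front, which faces the robot roughly
- hatch (a joint): Angle of the hatch on top of the case, rad: 0 shut (level), grows as its front rises, stop at 1.40. Balance point at 0.90 (about 52 degrees): below it the hatch falls shut by itself, above it the spring opens it to the stop. Takes up to about 2 N at the bar
- hatch_handle (a point): Middle of the hatch's dark round bar: 12 mm thick, 100 mm long, along the case's y axis, 46 mm ahead of the hatch's front edge (a finger fits between), 114 mm above the counter when shut. A steel rod at each end carries it. It can turn between the pads, so the gripper may stay pointing down. Arc radius about the hinge 230 mm; its elevation seen from the hinge is joint + 0.043 rad
- hatch_hinge (a point): Middle of the hatch's hinge axis, on the far top edge of the case, 104 mm above the counter. The axis is the case's y axis. Axes as the case's
- jar: Small glass jar with a yellow lid, 64 mm across, 82 mm high, bystander. Origin: centre of its underside
- mug: Green mug, 65x91x55 mm, bystander. Origin: centre of its underside
Things that resemble listed ones, but are neither listed nor needed, are in the scene too. Leave any red or turquoise look-alike of the bowl alone.

How it is judged:
By the outcome, as a careful person would: the job done as asked, in the order asked, and still so for the second after the job is handed in, while the arm keeps its last pose, push and grip.
It also fails if it takes over 58 s, if anything falls off the work surface, if the arm or the gripper's body presses on something with over 40 N, if the wrist force passes 120 N, or if a joint passes its speed limit or range.

## Working session

There is one attempt and no reset: what is moved stays moved. The work goes in short steps, Python scripts to look and compute and a tool call to move; the robot and the scene stay as the last step left them, time stands still between calls to the robot, and variables do not carry over. Pictures are saved under pics/ and viewed, at most 10 in all, crops included, and the job is handed in when it is done.

Besides the shell and the picture viewer there is one more tool, called as a command line: name --argument value ..., lists and objects as JSON in quotes. arm_command: Moves the arm, as the interface text tells. Its arguments: {"type":"object","properties":{"steps":{"type":"array"},"squeeze":{"type":"number"}},"required":["steps"]}

```bash
ls; mkdir -p pics; python3 - <<'E'
from rig import *
import cv2
for n in("scene","top"):
    im=capture(n); cv2.imwrite(f"pics/{n}0.png",im[:,:,::-1])
    c=get_calibration(n); print(c)
s=sense(); print(s)
E
```

```text
pics
{'intrinsics': array([[434.37998776,   0.        , 321.70815641],
       [  0.        , 434.37998776, 241.08034043],
       [  0.        ,   0.        ,   1.        ]]), 'D': array([-0.00195709,  0.        ,  0.        ,  0.        ,  0.        ]), 'rvec': array([ 2.17886644, -0.90200279,  0.4004836 ]), 'tvec': array([-480.93865607,  303.9343431 , 1182.59932359])}
{'intrinsics': array([[441.42012661,   0.        , 316.63290527],
       [  0.        , 441.42012661, 240.4307757 ],
       [  0.        ,   0.        ,   1.        ]]), 'D': array([-0.02707316,  0.        ,  0.        ,  0.        ,  0.        ]), 'rvec': array([ 2.17591657, -2.16857125,  0.09962604]), 'tvec': array([-124.61952095,  572.51966432, 1231.96624893])}
{'time_s': 0.1, 'joints': array([-1.42639836e+00,  3.13453705e-01,  1.49837820e+00, -1.96129014e-05,
        1.33102107e+00, -2.23414425e-01]), 'dq': array([ 0.00110969, -0.00076045, -0.00274643,  0.00070973, -0.00068696,
       -0.00189759]), 'tau': array([ 3.20072118e-03, -4.12898970e+01, -2.60142553e+01, -1.23519553e-04,
        3.02592096e-03,  1.70916184e-05]), 'eef_pos': array([ 188.71480859, -489.62900686,  213.5553616 ]), 'ee_rot': array([-6.30046258e-04,  9.83136242e-01,  1.82873542e-01,  1.53731017e-05]), 'force': array([-0.14226991, -0.46811012,  0.69495275]), 'wrist_torque': array([-0.02992317, -0.00136601, -0.01937084]), 'grip_force': 0.0, 'grip_width': 1.000027767327066}
```

View pics/scene0.png

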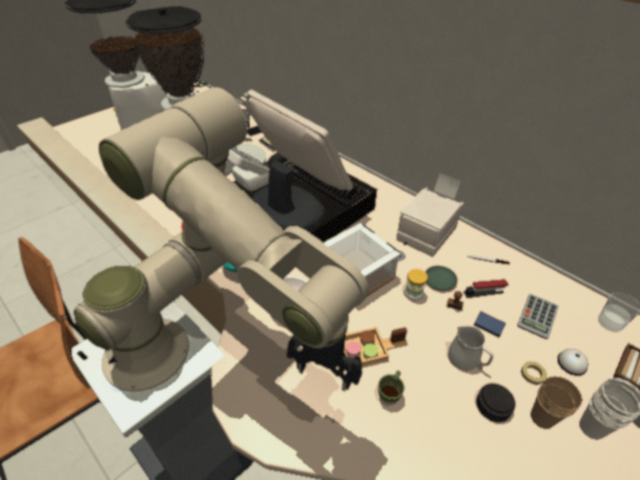

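View pics/top0.png

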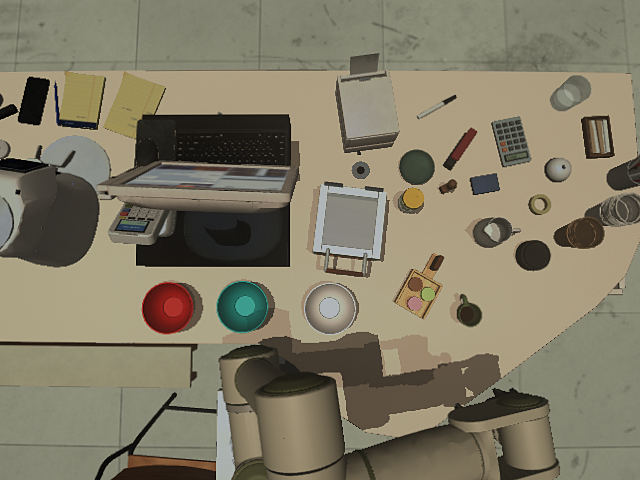

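The top view shows the white bowl at about (330,307), the tray at about (418,292) with its grip at about (436,263), the case at about (350,222) with its bar at about (347,268), the jar at (412,200) and the mug at (468,311). I'll enlarge this area to read it more closely.

```bash
python3 - <<'E'
import cv2
im=cv2.imread("pics/top0.png")
c=im[180:337,298:490]; c=cv2.resize(c,None,fx=3.8,fy=3.8,interpolation=cv2.INTER_CUBIC)
for k in range(300,490,20):
    x=int((k-298+.5)*3.8); cv2.line(c,(x,0),(x,6),(0,0,255),1); cv2.putText(c,str(k),(x-10,16),0,.35,(0,0,255),1)
for k in range(190,337,20):
    y=int((k-180+.5)*3.8); cv2.line(c,(0,y),(6,y),(0,0,255),1); cv2.putText(c,str(k),(8,y+4),0,.35,(0,0,255),1)
cv2.imwrite("pics/crop1.png",c)
E
cat > h.py <<'E'
from rig import *
import numpy as np, cv2
from scipy.spatial.transform import Rotation as R
def ray(cam,u,v):
    c=get_calibration(cam); K,D=c["intrinsics"],c["D"]
    p=cv2.undistortPoints(np.array([[[u,v]]],float),K,D)[0,0]
    Rm=cv2.Rodrigues(c["rvec"])[0]; o=-Rm.T@c["tvec"]; d=Rm.T@np.array([p[0],p[1],1.]); return o,d
def at(cam,u,v,z):
    o,d=ray(cam,u,v); return o+d*(z-o[2])/d[2]
def proj(cam,P):
    c=get_calibration(cam); return cv2.projectPoints(np.array(P,float).reshape(-1,1,3),c["rvec"],c["tvec"],c["intrinsics"],c["D"])[0][:,0]
E
```

```text
(no output)
```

View pics/crop1.png

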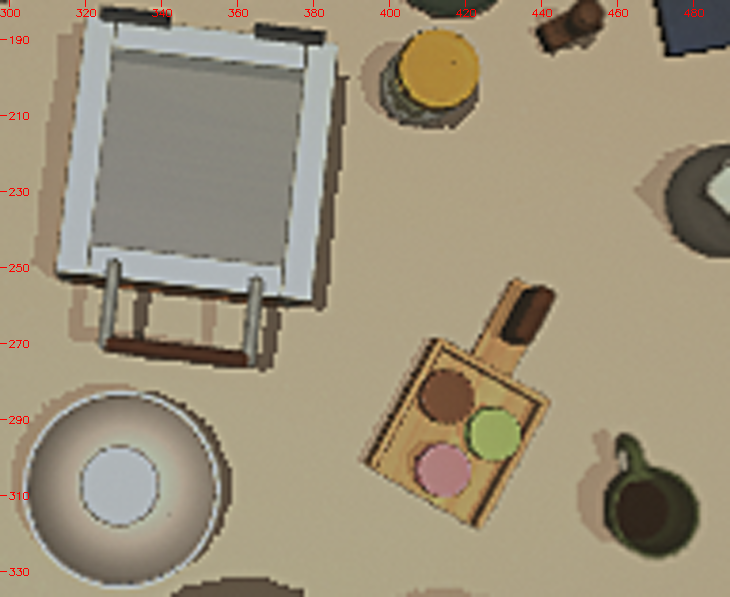

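The enlarged crop shows, in crop px: tray corners (435,339), (549,402), (366,462) and (477,526); grip top about (528,315); bowl rim centre (122,489); bar ends (104,343) and (255,360); hatch corners (88,17), (338,43), (57,272) and (312,300). Next I'll fit poses to these.

```bash
python3 - <<'E'
from h import *
from scipy.optimize import least_squares
f=lambda X,Y:(X/3.8+297.5,Y/3.8+179.5)
np.set_printoptions(precision=1,suppress=True)
obs=np.array([f(435,339),f(549,402),f(366,462),f(477,526)])
def fit(model,obs,x0):
    model=np.array(model,float)
    def P(p):
        c,s=np.cos(p[2]),np.sin(p[2]); return np.c_[p[0]+c*model[:,0]-s*model[:,1],p[1]+s*model[:,0]+c*model[:,1],model[:,2]]
    r=least_squares(lambda p:(proj("top",P(p))-obs).ravel(),x0,x_scale=[100,100,1]); print(r.x,np.degrees(r.x[2]),"res",r.fun.reshape(-1,2)); return P,r.x
print("lip mid",at("top",*obs[2:].mean(0),15),"back",at("top",*obs[:2].mean(0),26),"grip",at("top",*f(528,315),58))
b=at("top",*obs[2:].mean(0),15);k=at("top",*obs[:2].mean(0),26)
yaw=np.arctan2(*(k-b)[[1,0]])
# left in image: y sign; tray +x to back; tray +y is left of it
P,p=fit([[16,54,26],[16,-54,26],[-100,54,26],[-100,-54,26]],obs,[*k[:2],yaw])
print("grip px",proj("top",[p[0]+55*np.cos(p[2]),p[1]+55*np.sin(p[2]),58]),f(528,315))
print("bowl",at("top",*f(122.5,489),56), "edge",at("top",*f(25,489),56),at("top",*f(220,489),56), "inner base",at("top",*f(119,486),6))
l,r=at("top",*f(104,343),114),at("top",*f(255,360),114)
print("bar",l,r,np.linalg.norm(l-r),(l+r)/2, np.degrees(np.arctan2(*(l-r)[[1,0]])))
hc=[at("top",*f(*q),106) for q in((88,17),(338,43),(57,272),(312,300))]
print("hatch",hc,(hc[0]+hc[1])/2,(hc[2]+hc[3])/2)
print("jar",at("top",*f(439,67),82),"mug",at("top",*f(645,508),55))
for n,q in dict(brown=(446,395),green=(493,433),pink=(444,470)).items():print(n,at("top",*f(*q),30))
# scene px for check
print("scene",proj("scene",[[p[0]+55*np.cos(p[2]),p[1]+55*np.sin(p[2]),58],(l+r)/2]))
E
```

```text
lip mid [ 377.8 -384.1   15. ] back [ 469.9 -435.9   26. ] grip [ 509.9 -455.1   58. ]
[ 460.7 -429.8   -0.5] -30.043531328956846 res [[-0.9 -2.9]
 [ 2.3 -0.3]
 [-2.8  0.3]
 [ 1.4  2.9]]
grip px [[437.3 263. ]] (436.4473684210526, 262.39473684210526)
bowl [ 383.4 -159.4   56. ] edge [383.1 -88.9  56. ] [ 383.6 -229.9   56. ] inner base [ 382.7 -158.1    6. ]
bar [ 487.1 -144.9  114. ] [ 475.7 -249.6  114. ] 105.34190002908747 [ 481.4 -197.2  114. ] 83.76861039563077
hatch [array([ 718.9, -133.2,  106. ]), array([ 700.7, -311. ,  106. ]), array([ 536.9, -112. ,  106. ]), array([ 517.9, -290.7,  106. ])] [ 709.8 -222.1  106. ] [ 527.4 -201.3  106. ]
jar [ 688.4 -387.9   82. ] mug [ 370.4 -538.1   55. ]
brown [ 451.6 -400.3   30. ]
green [ 423.7 -434.8   30. ]
pink [ 396.4 -397.9   30. ]
scene [[396.5 329.6]
 [321.4 270.5]]
```

```bash
cat >> h.py <<'E'
def pose():
    s=sense(); q=s["ee_rot"]; return s["eef_pos"],R.from_quat([q[1],q[2],q[3],q[0]])
def tool(yaw,tilt=0,off=0):  # tool down, tool x at yaw (deg); tilt about tool y (deg)
    return R.from_euler('z',yaw,degrees=True)*R.from_euler('x',180,degrees=True)*R.from_euler('y',tilt,degrees=True)
def rows(p1,R1,n,p0=None,R0=None,prof=None):
    """print rows from pose 0 (measured) to pose 1; prof: weights per row"""
    if p0 is None: p0,R0=pose()
    w=np.array(prof if prof else [1]*n,float); t=np.r_[0,np.cumsum(w)/w.sum()]
    rv=(R0.inv()*R1).as_rotvec(); P=p0+np.outer(t,np.array(p1)-p0); Q=[R0*R.from_rotvec(rv*a) for a in t]
    for i in range(n):
        print([round(float(v),2) for v in np.r_[Q[i].inv().apply(P[i+1]-P[i])/50,(Q[i].inv()*Q[i+1]).as_rotvec()/.15]])
E
python3 - <<'E'
from h import *
from scipy.optimize import least_squares
f=lambda X,Y:(X/3.8+297.5,Y/3.8+179.5)
obs=np.array([f(435,339),f(549,402),f(366,462),f(477,526),f(528,315)])
m=np.array([[16,48,26],[16,-48,26],[-100,48,26],[-100,-48,26],[55,0,58.]])
def P(p):
    c,s=np.cos(p[2]),np.sin(p[2]); return np.c_[p[0]+c*m[:,0]-s*m[:,1],p[1]+s*m[:,0]+c*m[:,1],m[:,2]]
r=least_squares(lambda p:(proj("top",P(p))-obs).ravel(),[460,-430,-.5],x_scale=[100,100,1]); p=r.x
print(p,np.degrees(p[2]),r.fun.round(1)); g=p[:2]+55*np.array([np.cos(p[2]),np.sin(p[2])]); print("grip",g)
rows([*g,110],tool(np.degrees(p[2])),8,prof=[.6,1.1,1.2,1.2,1.2,1.1,1,.6])
E
```

```text
[ 461.07891755 -429.24184585   -0.51764946] -29.659129177412357 [ 0.6 -1.9  0.3 -1.6 -1.   1.4 -0.4  1.7  0.5  0.4]
grip [ 508.8730771  -456.45798652]
[0.47, 0.13, 0.16, -0.0, 0.0, 0.44]
[0.87, 0.17, 0.28, -0.0, 0.0, 0.81]
[0.96, 0.07, 0.31, -0.0, 0.0, 0.89]
[0.96, -0.05, 0.31, -0.0, 0.0, 0.89]
[0.95, -0.18, 0.31, -0.0, 0.0, 0.89]
[0.84, -0.28, 0.28, -0.0, 0.0, 0.81]
[0.73, -0.35, 0.26, -0.0, 0.0, 0.74]
[0.41, -0.25, 0.16, -0.0, 0.0, 0.44]
```

arm_command --steps '[[[0.5,0.47,0.13,0.16,0,0,0.44],[0.5,0.87,0.17,0.28,0,0,0.81],[0.5,0.96,0.07,0.31,0,0,0.89],[0.5,0.96,-0.05,0.31,0,0,0.89],[0.5,0.95,-0.18,0.31,0,0,0.89],[0.5,0.84,-0.28,0.28,0,0,0.81],[0.5,0.73,-0.35,0.26,0,0,0.74],[0.5,0.41,-0.25,0.16,0,0,0.44]]]'

```text
time_s: 1.1
eef_pos: [510.5, -455.9, 109.0]
ee_rot: [-0.001, 0.966, -0.257, -0.001]
force: [-0.4, 0.0, 0.2]
grip_width: 0.501
grip_force: 0.0
```

```bash
python3 - <<'E'
from h import *
s=sense();p,r=pose();print(s["time_s"],p,s["grip_width"],s["dq"].round(2),np.degrees(np.arctan2(*r.apply([1,0,0])[[1,0]])))
rows([509.4,-456,35],tool(-29.7),4)
for n in("top","scene"): cv2.imwrite(f"pics/{n}1.png",capture(n)[:,:,::-1])
a=cv2.imread("pics/top1.png")[220:340,370:490]; b=cv2.imread("pics/scene1.png")[280:400,310:430]
cv2.imwrite("pics/c2.png",cv2.resize(np.hstack([a,b]),None,fx=3.3,fy=3.3,interpolation=cv2.INTER_CUBIC))
E
```

```text
1.1 [ 510.54784729 -455.87475059  109.01105137] 0.5009101308874147 [ 0.22  0.34 -0.45 -0.    0.1   0.74] -29.7971990256289
[-0.0, 0.0, 0.37, -0.0, 0.0, -0.0]
[-0.0, 0.0, 0.37, -0.0, 0.0, -0.0]
[-0.0, 0.0, 0.37, -0.0, 0.0, -0.0]
[-0.0, 0.0, 0.37, -0.0, 0.0, -0.0]
```

View pics/c2.png

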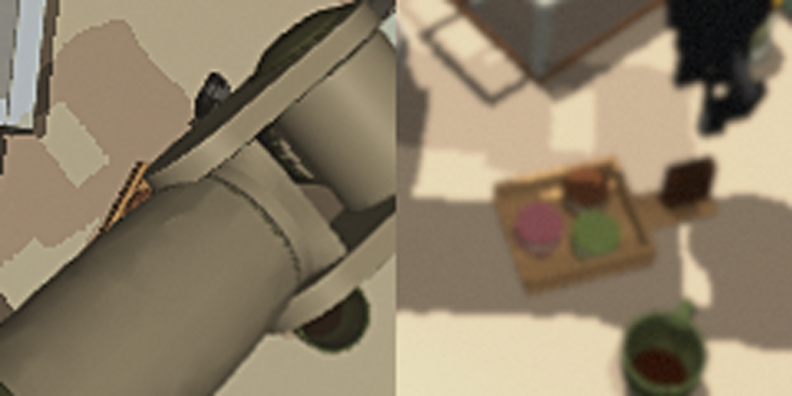

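The scene crop shows the fingers above and behind the dark grip at about (399,335) with nothing in the way. I'll lower, close and hold.

arm_command --steps '[[[0.5,0,0,0.35,0,0,0],[0.5,0,0,0.45,0,0,0],[0.5,0,0,0.4,0,0,0],[0.5,0,0,0.28,0,0,0],[0.5,0,0,0,0,0,0],[0,0,0,0,0,0,0],[0,0,0,0,0,0,0],[0,0,0,0,0,0,0]]]' --squeeze 60

```text
time_s: 2.2
eef_pos: [509.4, -457.5, 37.9]
ee_rot: [0.001, 0.967, -0.256, 0.001]
force: [-0.2, -0.1, 5.3]
grip_width: 0.155
grip_force: 58.8
```

arm_command --steps '[[[0,0,0,-0.15,0,0,0],[0,0,0,-0.35,0,0,0],[0,0,0,-0.5,0,0,0],[0,0,0,-0.6,0,0,0],[0,0,0,-0.6,0,0,0],[0,0,0,-0.6,0,0,0],[0,0,0,-0.45,0,0,0],[0,0,0,-0.25,0,0,0]]]' --squeeze 90

```text
time_s: 3.2
eef_pos: [509.2, -457.0, 213.6]
ee_rot: [0.001, 0.967, -0.256, 0.001]
force: [0.9, -0.1, -2.2]
grip_width: 0.136
grip_force: 88.3
```

```bash
python3 - <<'E'
from h import *
s=sense();p,r=pose();print(s["time_s"],p,s["grip_width"],s["grip_force"])
rows([526,-241,215],tool(-29.7),8,prof=[.4,.9,1.2,1.4,1.4,1.2,.9,.5])
E
```

```text
3.2 [ 509.22179433 -456.9958272   213.62768157] 0.1356134905407474 88.29581729136407
[-0.09, -0.2, -0.0, 0.0, -0.0, -0.0]
[-0.21, -0.45, -0.0, 0.0, -0.0, -0.0]
[-0.28, -0.6, -0.0, 0.0, -0.0, -0.0]
[-0.33, -0.69, -0.01, 0.0, -0.0, -0.0]
[-0.33, -0.69, -0.01, 0.0, -0.0, -0.0]
[-0.28, -0.6, -0.0, 0.0, -0.0, -0.0]
[-0.21, -0.45, -0.0, 0.0, -0.0, -0.0]
[-0.12, -0.25, -0.0, 0.0, -0.0, -0.0]
```

arm_command --steps '[[[0,-0.09,-0.2,0,0,0,0],[0,-0.21,-0.45,0,0,0,0],[0,-0.28,-0.6,0,0,0,0],[0,-0.33,-0.69,0,0,0,0],[0,-0.33,-0.69,0,0,0,0],[0,-0.28,-0.6,0,0,0,0],[0,-0.21,-0.45,0,0,0,0],[0,-0.12,-0.25,0,0,0,0]]]'

```text
time_s: 4.2
eef_pos: [526.1, -239.0, 211.3]
ee_rot: [-0.0, 0.967, -0.256, -0.0]
force: [0.0, -0.1, -1.6]
grip_width: 0.131
grip_force: 88.3
```

```bash
cat >> h.py <<'E'
def tcp_for(L,zl,th,yaw=-29.7,a=155,h=32):
    t=np.radians(th); y=np.radians(yaw); H=a*np.cos(t)-h*np.sin(t); V=a*np.sin(t)+h*np.cos(t)
    return np.array([L[0]+H*np.cos(y),L[1]+H*np.sin(y),zl+V])
E
python3 - <<'E'
from h import *
s=sense();p,r=pose();print(s["time_s"],p,s["grip_width"],r.as_quat(),s["dq"].round(2))
L=(409,-174)
W=[(tcp_for(L,105,18),18),(tcp_for(L,95,27),27),(tcp_for(L,85,36),36),(tcp_for(L,78,44),44),(tcp_for(L,75,52),52)]
rows(W[0][0],tool(-29.7,18),4)
for a,b in zip(W,W[1:]): print(a[0].round());rows(b[0],tool(-29.7,b[1]),2 if b[1]==27 else 1,a[0],tool(-29.7,a[1]))
for n in("top","scene"): cv2.imwrite(f"pics/{n}2.png",capture(n)[:,:,::-1])
a=cv2.imread("pics/top2.png")[180:360,270:490]; b=cv2.imread("pics/scene2.png")[200:380,240:420]
cv2.imwrite("pics/c3.png",cv2.resize(np.hstack([a,b]),None,fx=2,fy=2,interpolation=cv2.INTER_CUBIC))
E
```

```text
4.2 [ 526.1060443  -239.02915743  211.27037928] 0.13081996874427967 [ 9.66665506e-01 -2.56042381e-01 -2.99301239e-04 -9.12470760e-05] [ 0.15 -0.08  0.11 -0.01 -0.04  0.16]
[0.02, 0.01, 0.14, -0.0, 0.52, 0.0]
[0.01, 0.01, 0.14, -0.0, 0.52, 0.0]
[-0.0, 0.01, 0.14, -0.0, 0.52, 0.0]
[-0.02, 0.01, 0.14, -0.0, 0.52, 0.0]
[ 528. -242.  183.]
[-0.1, 0.0, -0.14, -0.0, 0.52, 0.0]
[-0.09, -0.0, -0.15, 0.0, 0.52, -0.0]
[ 516. -235.  194.]
[-0.23, 0.0, -0.3, 0.0, 1.05, -0.0]
[ 502. -227.  202.]
[-0.2, -0.0, -0.31, -0.0, 0.93, -0.0]
[ 487. -218.  209.]
[-0.16, 0.0, -0.38, 0.0, 0.93, -0.0]
```

View pics/c3.png

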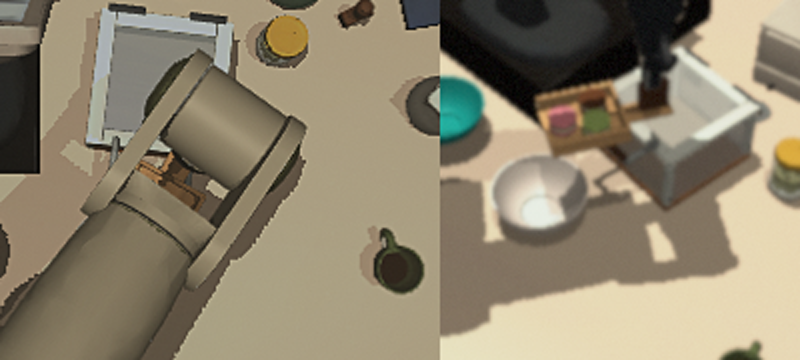

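The tray is level above the bowl with all three macarons on it, and in the scene crop the bowl at (540,195) lies below the lip. Now I'll tip it.

arm_command --steps '[[[0,0.02,0.01,0.1,0,0.35,0],[0,0.01,0.01,0.15,0,0.55,0],[0,0,0.01,0.15,0,0.6,0],[0,-0.02,0.01,0.14,0,0.58,0],[0,-0.19,0,-0.29,0,1.0,0],[0,-0.23,0,-0.3,0,1.0,0],[0,-0.2,0,-0.31,0,0.95,0],[0,-0.16,0,-0.35,0,0.9,0]]]'

```text
time_s: 5.3
eef_pos: [481.8, -212.4, 214.7]
ee_rot: [0.095, 0.887, -0.231, 0.39]
force: [0.3, 0.2, -1.0]
grip_width: 0.131
grip_force: 88.6
```

```bash
python3 - <<'E'
from h import *
s=sense();p,r=pose();print(s["time_s"],p,s["grip_width"],(tool(-29.7).inv()*r).as_rotvec(degrees=True),s["force"])
rows(tcp_for((409,-174),75,60),tool(-29.7,60),2)
for n in("top","scene"): cv2.imwrite(f"pics/{n}3.png",capture(n)[:,:,::-1])
a=cv2.imread("pics/top3.png")[180:360,270:450]; b=cv2.imread("pics/scene3.png")[200:380,240:420]
cv2.imwrite("pics/c4.png",cv2.resize(np.hstack([a,b]),None,fx=2.2,fy=2.2,interpolation=cv2.INTER_CUBIC))
E
```

```text
5.3 [ 481.84814855 -212.44266957  214.6877245 ] 0.1306443800220171 [ 0.94192292 47.28380026 -0.51743869] [ 0.30159549  0.15224744 -1.03667524]
[-0.14, 0.02, -0.31, -0.06, 0.74, -0.0]
[-0.11, 0.02, -0.32, -0.06, 0.74, -0.0]
```

View pics/c4.png

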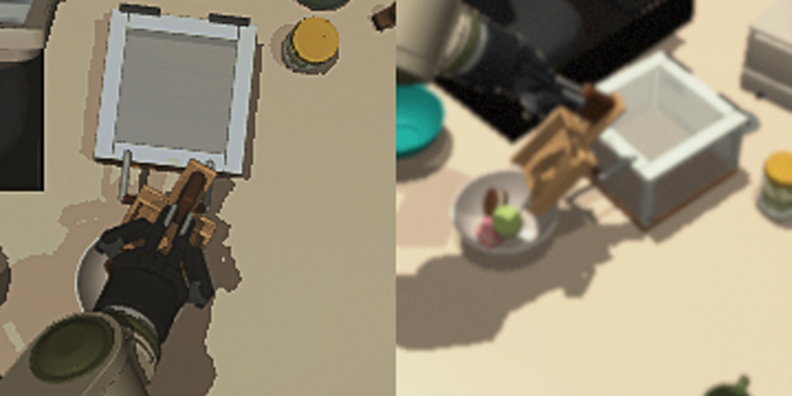

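All three macarons (pink, green, brown) are in the bowl at about (495,220) in the scene half. I'll bring the tray level and carry it back.

```bash
python3 - <<'E'
from h import *
p,r=pose()
rows([505,-240,232],tool(-29.7),7,p,r)
print();rows([510,-457,140],tool(-29.7),8,np.array([505,-240,232]),tool(-29.7),prof=[.5,1,1.2,1.3,1.3,1.2,1,.5])
E
```

```text
[0.1, 0.04, 0.04, -0.02, -0.78, 0.01]
[0.1, 0.04, 0.02, -0.02, -0.78, 0.01]
[0.11, 0.04, 0.01, -0.02, -0.78, 0.01]
[0.11, 0.04, -0.0, -0.02, -0.78, 0.01]
[0.11, 0.04, -0.01, -0.02, -0.78, 0.01]
[0.1, 0.04, -0.03, -0.02, -0.78, 0.01]
[0.1, 0.04, -0.04, -0.02, -0.78, 0.01]

[0.14, 0.23, 0.12, 0.0, 0.0, 0.0]
[0.28, 0.47, 0.23, 0.0, 0.0, 0.0]
[0.34, 0.56, 0.28, 0.0, 0.0, 0.0]
[0.36, 0.6, 0.3, 0.0, 0.0, 0.0]
[0.36, 0.6, 0.3, 0.0, 0.0, 0.0]
[0.34, 0.56, 0.28, 0.0, 0.0, 0.0]
[0.28, 0.47, 0.23, 0.0, 0.0, 0.0]
[0.14, 0.23, 0.12, 0.0, 0.0, 0.0]
```

arm_command --steps '[[[0,0.1,0.04,0.04,-0.02,-0.5,0.01],[0,0.1,0.04,0.02,-0.02,-0.8,0.01],[0,0.11,0.04,0.01,-0.02,-0.9,0.01],[0,0.11,0.04,0,-0.02,-0.95,0.01],[0,0.11,0.04,-0.01,-0.02,-0.95,0.01],[0,0.1,0.04,-0.03,-0.02,-0.8,0.01],[0,0.1,0.04,-0.04,-0.02,-0.55,0.01],[0,0,0,0,0,0,0]]]'

```text
time_s: 6.4
eef_pos: [505.6, -243.5, 232.2]
ee_rot: [0.005, 0.966, -0.26, 0.002]
force: [-0.4, -0.4, -1.4]
grip_width: 0.134
grip_force: 88.5
```

arm_command --steps '[[[0,0.14,0.23,0.05,0,0,0],[0,0.28,0.47,0.15,0,0,0],[0,0.34,0.56,0.28,0,0,0],[0,0.36,0.6,0.3,0,0,0],[0,0.36,0.6,0.3,0,0,0],[0,0.34,0.56,0.3,0,0,0],[0,0.28,0.47,0.25,0,0,0],[0,0.14,0.23,0.15,0,0,0]]]'

```text
time_s: 7.4
eef_pos: [509.1, -460.9, 143.2]
ee_rot: [0.002, 0.966, -0.258, 0.002]
force: [-0.3, 0.7, -1.6]
grip_width: 0.134
grip_force: 88.5
```

```bash
python3 - <<'E'
from h import *
s=sense();p,r=pose();print(s["time_s"],p,s["grip_width"],(tool(-29.7).inv()*r).as_rotvec(degrees=True),s["force"])
rows([509,-457,48],tool(-29.7),5,prof=[.6,1.2,1.2,1,.6])
E
```

```text
7.4 [ 509.08498643 -460.87370607  143.24016857] 0.13382932419862195 [-0.16405939  0.28512944  0.24440174] [-0.2562408   0.73010294 -1.61748555]
[-0.01, -0.01, 0.25, 0.0, -0.0, -0.0]
[-0.01, -0.02, 0.5, 0.0, -0.01, -0.01]
[-0.01, -0.02, 0.5, 0.0, -0.01, -0.01]
[-0.01, -0.01, 0.41, 0.0, -0.01, -0.01]
[-0.01, -0.01, 0.25, 0.0, -0.0, -0.0]
```

arm_command --steps '[[[0,0,-0.02,0.25,0,0,0],[0,-0.01,-0.02,0.5,0,-0.01,-0.01],[0,-0.01,-0.02,0.5,0,-0.01,-0.01],[0,-0.01,-0.01,0.4,0,-0.01,0],[0,0,0,0.22,0,0,0],[0,0,0,0.08,0,0,0],[0,0,0,0.05,0,0,0],[0,0,0,0,0,0,0]]]'

```text
time_s: 8.4
eef_pos: [511.5, -455.3, 45.3]
ee_rot: [0.002, 0.967, -0.256, 0.001]
force: [-0.5, 0.0, -1.5]
grip_width: 0.138
grip_force: 88.5
```

arm_command --steps '[[[0,0,0,0.05,0,0,0],[0,0,0,0.04,0,0,0],[0,0,0,0.03,0,0,0],[0,0,0,0,0,0,0]]]'

```text
time_s: 8.9
eef_pos: [511.3, -455.0, 38.7]
ee_rot: [0.001, 0.967, -0.256, 0.0]
force: [-0.1, 1.0, -0.5]
grip_width: 0.134
grip_force: 88.6
```

arm_command --steps '[[[0,0,0,0.03,0,0,0],[0,0,0,0,0,0,0],[0.25,0,0,0,0,0,0],[0.5,0,0,0,0,0,0],[0.5,0,0,0,0,0,0],[0.5,0,0,-0.4,0,0,0],[0.5,0,0,-0.8,0,0,0],[0.5,0,0,-0.9,0,0,0]]]'

```text
time_s: 9.9
eef_pos: [511.2, -454.7, 144.7]
ee_rot: [0.002, 0.967, -0.256, 0.001]
force: [0.5, -0.3, 0.4]
grip_width: 0.497
grip_force: 0.0
```

```bash
python3 - <<'E'
from h import *
s=sense();p,r=pose();print(s["time_s"],p,s["grip_width"])
# staging above bar: bar (481.4,-197.2,114), tool x yaw 83.6
rows([481.4,-197.2,205],tool(83.6),16,prof=[.5,1,1.2,1.2,1.2,1.2,1.2,1.2,1.2,1.2,1.2,1.2,1.2,1,.7,.4])
E
```

```text
9.9 [ 511.21360219 -454.7171585   144.74292121] 0.4967471311587252
[-0.09, -0.12, -0.04, 0.0, 0.0, -0.39]
[-0.17, -0.26, -0.07, 0.0, 0.0, -0.78]
[-0.16, -0.33, -0.09, 0.0, 0.0, -0.94]
[-0.11, -0.35, -0.09, 0.0, 0.0, -0.94]
[-0.06, -0.36, -0.09, 0.0, 0.0, -0.94]
[-0.01, -0.37, -0.09, 0.0, 0.0, -0.94]
[0.04, -0.37, -0.09, 0.0, 0.0, -0.94]
[0.09, -0.36, -0.09, 0.0, 0.0, -0.94]
[0.14, -0.34, -0.09, 0.0, 0.0, -0.94]
[0.19, -0.32, -0.09, 0.0, 0.0, -0.94]
[0.23, -0.29, -0.09, 0.0, 0.0, -0.94]
[0.27, -0.25, -0.09, 0.0, 0.0, -0.94]
[0.3, -0.21, -0.09, 0.0, 0.0, -0.94]
[0.27, -0.14, -0.07, 0.0, 0.0, -0.78]
[0.2, -0.08, -0.05, 0.0, 0.0, -0.55]
[0.12, -0.03, -0.03, 0.0, 0.0, -0.31]
```

arm_command --steps '[[[0.4,-0.09,-0.12,-0.04,0,0,-0.39],[0.4,-0.17,-0.26,-0.07,0,0,-0.78],[0.4,-0.16,-0.33,-0.09,0,0,-0.94],[0.4,-0.11,-0.35,-0.09,0,0,-0.94],[0.4,-0.06,-0.36,-0.09,0,0,-0.94],[0.4,-0.01,-0.37,-0.09,0,0,-0.94],[0.4,0.04,-0.37,-0.09,0,0,-0.94],[0.4,0.09,-0.36,-0.09,0,0,-0.94]]]'

```text
time_s: 10.9
eef_pos: [496.3, -321.5, 176.2]
ee_rot: [0.002, 0.968, 0.252, 0.0]
force: [-0.9, 0.2, -0.4]
grip_width: 0.398
grip_force: 0.0
```

arm_command --steps '[[[0.4,0.14,-0.34,-0.09,0,0,-0.94],[0.4,0.19,-0.32,-0.09,0,0,-0.94],[0.4,0.23,-0.29,-0.09,0,0,-0.94],[0.4,0.27,-0.25,-0.09,0,0,-0.94],[0.4,0.3,-0.21,-0.09,0,0,-0.94],[0.4,0.27,-0.14,-0.07,0,0,-0.78],[0.4,0.2,-0.08,-0.05,0,0,-0.55],[0.4,0.12,-0.03,-0.03,0,0,-0.31]]]'

```text
time_s: 11.9
eef_pos: [482.5, -197.9, 205.5]
ee_rot: [0.002, 0.746, 0.666, -0.001]
force: [0.2, 0.8, -0.2]
grip_width: 0.401
grip_force: 0.0
```

```bash
python3 - <<'E'
from h import *
s=sense();p,r=pose();print(s["time_s"],p,s["grip_width"],np.degrees(np.arctan2(*r.apply([1,0,0])[[1,0]])),s["force"])
rows([481.4,-197.2,111],tool(83.6),6,prof=[.6,1.2,1.2,1.2,1,.6])
for n in("top","scene"): cv2.imwrite(f"pics/{n}4.png",capture(n)[:,:,::-1])
a=cv2.imread("pics/top4.png")[180:360,300:480]; b=cv2.imread("pics/scene4.png")[200:380,240:420]
cv2.imwrite("pics/c5.png",cv2.resize(np.hstack([a,b]),None,fx=2.2,fy=2.2,interpolation=cv2.INTER_CUBIC))
E
```

```text
11.9 [ 482.47041408 -197.89452549  205.46137603] 0.40118140252083 83.51965256519854 [ 0.19353247  0.7997976  -0.20047166]
[0.0, -0.0, 0.2, 0.0, 0.0, -0.0]
[0.0, -0.01, 0.39, 0.0, 0.01, -0.0]
[0.0, -0.01, 0.39, 0.0, 0.01, -0.0]
[0.0, -0.01, 0.39, 0.0, 0.01, -0.0]
[0.0, -0.0, 0.33, 0.0, 0.0, -0.0]
[0.0, -0.0, 0.2, 0.0, 0.0, -0.0]
```

View pics/c5.png

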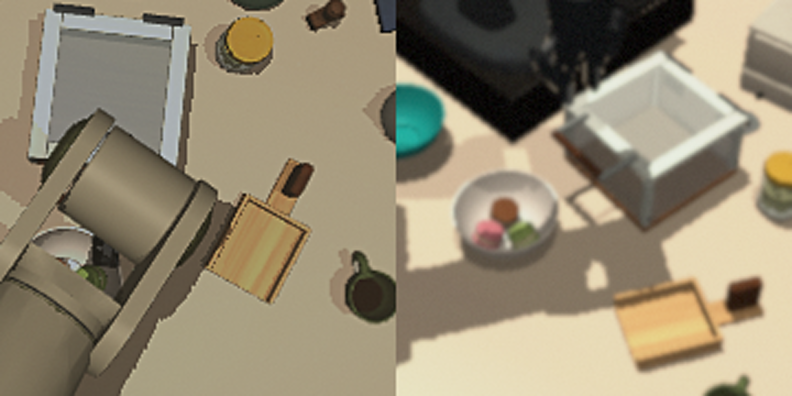

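The tray is back, empty and flat, the three macarons are in the bowl, and the fingers are above the bar. I'll descend and grip it.

arm_command --steps '[[[0.4,0,0,0.2,0,0,0],[0.4,0,-0.01,0.39,0,0,0],[0.4,0,-0.01,0.4,0,0,0],[0.4,0,-0.01,0.4,0,0,0],[0.4,0,0,0.35,0,0,0],[0.4,0,0,0.2,0,0,0],[0.4,0,0,0,0,0,0]]]'

```text
time_s: 12.88
eef_pos: [480.6, -198.4, 106.4]
ee_rot: [0.001, 0.747, 0.665, -0.001]
force: [-0.4, 0.2, 0.8]
grip_width: 0.397
grip_force: 0.0
```

arm_command --steps '[[[0.25,0,0,0,0,0,0],[0,0,0,0,0,0,0],[0,0,0,0,0,0,0],[0,0,0,0,0,0,0]]]' --squeeze 25

```text
time_s: 13.38
eef_pos: [480.9, -198.4, 107.2]
ee_rot: [0.001, 0.747, 0.665, -0.001]
force: [0.0, 0.4, -1.1]
grip_width: -0.003
grip_force: 0.0
```

```bash
python3 - <<'E'
from h import *
s=sense();p,r=pose();print(s["time_s"],p,s["grip_width"],s["grip_force"],s["force"])
h=np.array([709.8,-222.4,104]); d=np.array([.9938,-.1115,0])
v=p-h; v[2]+=5; print("radius",np.hypot(v@d,v[2]),"ang",np.arctan2(v[2],-v@d)-.043,"lat",v@[.1115,.9938,0])
E
```

```text
13.375 [ 480.90813012 -198.38268722  107.20260122] -0.002618207662118568 0.0 [ 0.03533509  0.42206674 -1.10452475]
radius 230.296795184367 ang -0.007374942717465166 lat -1.6530380471168122
```

The fingers closed fully, so the bar was missed. I'll look.

```bash
python3 - <<'E'
from h import *
cv2.imwrite("pics/scene5.png",capture("scene")[:,:,::-1])
b=cv2.imread("pics/scene5.png")[215:305,270:390]
print(proj("scene",[[480.9,-198.4,112],[487.1,-144.9,114],[475.7,-249.6,114]]))
cv2.imwrite("pics/c6.png",cv2.resize(b,None,fx=6.5,fy=6.5,interpolation=cv2.INTER_CUBIC))
E
```

```text
[[321.58625904 271.28654943]
 [310.24430101 260.31061186]
 [333.16066044 281.21861733]]
```

View pics/c6.png

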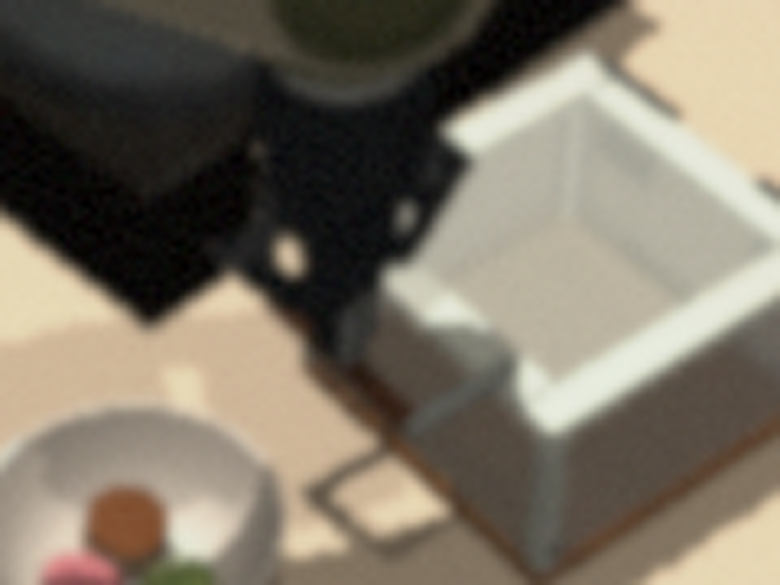

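```bash
python3 - <<'E'
from h import *
cv2.imwrite("pics/top5.png",capture("top")[:,:,::-1])
s=sense();p,r=pose();print(p,s["grip_width"])
for n in("scene","top"):
    c=get_calibration(n);Rm=cv2.Rodrigues(c["rvec"])[0];print(n,-Rm.T@c["tvec"])
pts=[[481.4,-197.2,114],[486.9,-147.5,114],[475.9,-246.9,114],p+[0,0,-14],p+[0,0,5]]
col=[(0,255,255),(0,255,0),(0,255,0),(0,0,255),(255,0,255)]
def pan(f,cam,u,v,mark):
    im=cv2.resize(cv2.imread(f)[v:v+50,u:u+66],None,fx=6,fy=6,interpolation=cv2.INTER_CUBIC)
    im=cv2.convertScaleAbs(im,alpha=1.5,beta=25)
    for q,k in list(zip(proj(cam,pts),col))[:mark]:
        cv2.circle(im,(int((q[0]-u+.5)*6),int((q[1]-v+.5)*6)),2,k,-1)
    return im
A=np.vstack([np.hstack([pan("pics/scene3.png","scene",292,240,3),pan("pics/scene4.png","scene",292,240,3)]),
 np.hstack([pan("pics/scene5.png","scene",292,240,5),pan("pics/top5.png","top",315,240,5)])])
cv2.imwrite("pics/c7.png",A);print(A.shape,proj("scene",pts),proj("top",pts))
E
```

```text
[ 480.87809413 -198.36420427  107.1060415 ] -0.0026049430338422933
scene [-130.95356427 -798.07332211 1033.5131216 ]
top [ 454.93337351 -125.68708588 1279.9562538 ]
(600, 792, 3) [[321.41871105 270.50797403]
 [310.80786414 260.79216298]
 [332.51874625 280.67157339]
 [321.52692239 275.70095455]
 [321.57238767 271.25896647]] [[344.71641289 271.99797291]
 [325.86284648 269.84611055]
 [363.58145585 274.14829888]
 [344.67351874 272.3699266 ]
 [345.11387704 272.21366446]]
```

View pics/c7.png

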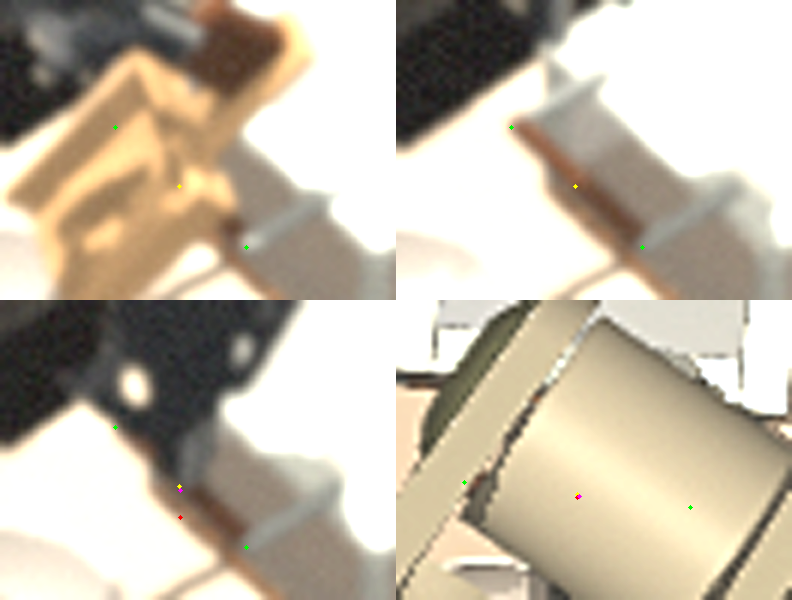

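```bash
python3 - <<'E'
import rig; print([n for n in dir(rig) if not n.startswith('_')])
import cv2,numpy as np
for f in("scene4","scene5"):
    a=cv2.imread(f"pics/{f}.png").astype(int)
    print(f,"R / R-B");
    for v in range(262,284):
        print(v,' '.join(f"{a[v,u,2]:3d}/{a[v,u,2]-a[v,u,0]:2d}" for u in range(312,334)))
E
```

```text
['PlanningError', 'capture', 'finish_job', 'get_calibration', 'sense', 'tip_reach']
scene4 R / R-B
262 105/38  85/45  87/49  91/47  90/37  88/24  90/15  92/12  93/11  98/11 103/14 102/13 104/14 104/13 102/13 101/14 101/15 101/13 106/16 124/13 155/13 190/12
263 134/41 104/38  87/47  83/47  88/45  85/35  86/22  90/15  93/13  98/13 100/12 102/14 102/12 101/14 100/14  98/14  97/17  95/16  94/16 102/18 123/15 156/14
264 169/46 135/41 103/39  88/45  85/49  85/46  87/34  88/24  91/16 100/15 103/14 103/15 103/14 100/14  95/15  94/16  90/16  89/18  87/18  91/20 101/19 127/17
265 192/50 170/47 135/41 107/39  87/43  83/48  84/48  87/36  90/26  95/18  99/15  97/14  96/16  95/15  91/16  89/19  88/19  84/19  86/20  87/21  95/21 105/20
266 204/53 193/52 171/46 138/41 105/36  82/41  83/49  85/47  90/39  93/28  95/20  95/18  91/15  89/16  87/18  85/18  85/20  83/18  84/21  86/20  89/20  93/20
267 208/55 206/53 194/50 170/47 126/36  87/31  76/43  81/50  85/46  89/40  90/31  87/24  84/19  82/18  83/18  84/18  84/19  83/18  86/20  87/20  87/20  88/21
268 209/54 208/55 205/54 184/47 141/36  95/26  73/28 
[... 5265 characters left out ...]
38/41 110/40  95/45  88/46  78/38  63/31  56/26  56/27  67/18  77/12
280 207/54 206/53 207/54 206/53 205/53 206/54 206/53 205/54 206/53 204/52 201/52 191/50 168/46 140/42 116/43  99/44  82/39  68/32  60/26  61/21  69/14  79/10
281 207/54 205/53 207/54 207/53 207/54 206/54 206/53 205/53 205/53 206/53 205/53 202/52 192/50 173/46 149/44 124/41  92/37  74/34  69/31  70/25  73/17  77/ 9
282 207/54 205/55 206/54 206/54 207/53 206/53 207/54 205/53 207/53 207/52 205/53 206/52 203/53 195/51 180/48 150/43 110/37  83/38  80/41  81/35  79/22  77/17
283 206/53 206/54 206/54 207/54 207/54 208/54 207/53 206/53 205/53 205/52 205/53 205/54 203/52 196/51 182/49 155/43 117/36  90/34  87/45  90/47  90/38  85/26
```

arm_command --steps '[[[0,0,0,0.03,0,0,0],[0,0,0,0.03,0,0,0],[0,0,0,0,0,0,0]]]'

```text
time_s: 13.85
eef_pos: [480.8, -198.3, 103.9]
ee_rot: [0.001, 0.747, 0.665, -0.001]
force: [-0.6, 0.1, 0.4]
grip_width: -0.002
grip_force: 0.0
```

arm_command --steps '[[[0,0,0,0.06,0,0,0],[0,0,0,0.06,0,0,0],[0,0,0,0,0,0,0]]]'

```text
time_s: 14.22
eef_pos: [481.2, -198.5, 100.3]
ee_rot: [0.002, 0.747, 0.665, -0.001]
force: [-8.0, 4.3, 23.1]
grip_width: 0.002
grip_force: 11.9
```

```bash
python3 - <<'E'
from h import *
s=sense();print(s["eef_pos"],s["force"])
a=capture("scene")[:,:,::-1].astype(int);cv2.imwrite("pics/scene6.png",a)
for v in range(264,280):
    print(v,' '.join(f"{a[v,u,2]:3d}/{a[v,u,2]-a[v,u,0]:2d}" for u in range(314,332)))
E
```

```text
[ 481.16407973 -198.53861597  100.32406517] [-8.04653065  4.27443486 23.14752772]
264  78/24  48/16  28/ 8  18/ 4  14/-1  19/ 0  12/-6  24/-1  30/ 0  42/ 2  45/ 1  47/ 2  49/ 0  58/ 7  75/15  82/16  87/19  88/19
265 121/36  83/26  49/20  31/ 8  22/ 4  14/-2  17/ 0  20/ 0  36/ 0  49/ 2  55/ 2  50/ 2  53/ 4  55/ 8  71/16  82/18  85/20  84/20
266 160/44 122/36  79/28  49/19  26/ 7  16/ 1  13/-5  23/-1  42/ 3  54/ 4  57/ 2  52/ 2  55/ 4  62/ 7  69/15  79/20  84/21  84/20
267 188/51 160/43 112/32  66/19  34/12  17/ 3  20/-1  25/ 1  41/ 2  54/ 3  54/ 1  53/ 2  57/ 5  64/12  75/17  81/20  84/19  83/21
268 198/52 178/46 137/37  82/21  45/12  27/ 4  18/ 0  22/-2  43/ 0  55/ 3  55/ 4  52/ 5  63/ 7  72/14  78/18  82/19  84/19  82/19
269 204/54 188/49 144/37  94/24  60/13  41/ 8  25/ 3  26/ 1  44/ 3  55/ 3  56/ 2  56/ 3  65/ 8  76/14  80/17  81/17  82/21  82/20
270 204/53 188/50 151/42 105/30  73/23  57/17  43/11  34/ 5  47/ 4  56/ 5  55/ 2  53/ 5  64/10  75/14  80/18  83/20  83/21  83/20
271 203/53 191/51 158/45 114/37  88/34  70/31  57/22  46/12  50/ 6  56/ 4  55/ 6  53/12  59/13  74/18  76/17
[... 479 characters left out ...]
 81/42  71/35  56/27  53/28  52/33  56/31  60/28  66/22  74/20
276 207/54 206/54 206/53 206/54 200/53 188/51 165/47 138/42 112/43  94/44  77/41  65/36  57/30  55/32  51/32  56/34  57/29  65/22
277 205/54 205/54 206/53 207/54 205/52 201/53 190/51 169/47 136/42 105/39  83/40  75/37  69/37  61/31  56/32  53/30  54/36  56/30
278 207/53 205/53 205/53 204/53 206/53 206/54 202/52 191/50 166/46 130/39 100/38  89/42  84/43  76/40  65/32  55/31  55/31  54/31
279 205/54 206/53 206/54 206/53 206/53 205/53 204/54 202/53 189/49 165/46 138/40 112/41  97/47  88/46  73/38  60/30  54/31  53/30[ WARN:0@1.682] global loadsave.cpp:1063 imwrite_ Unsupported depth image for selected encoder is fallbacked to CV_8U.
```

Contact of 23 N at TCP z≈101 means the closed tips stand on top of the bar, so the fingers end about 20–30 mm higher than the model says. I'll back off, reopen and go about 25 mm deeper.

arm_command --steps '[[[0,0,0,-0.3,0,0,0],[0.4,0,0.04,-0.4,0,0,0],[0.4,0,0,0,0,0,0],[0.4,0,0,0,0,0,0],[0.4,0,0,0.3,0,0,0],[0.4,0,0,0.3,0,0,0],[0.4,0,0,0.1,0,0,0],[0.4,0,0,0,0,0,0]]]'

```text
time_s: 15.28
eef_pos: [482.7, -198.5, 97.5]
ee_rot: [0.001, 0.747, 0.665, -0.001]
force: [0.1, -0.5, -0.1]
grip_width: 0.403
grip_force: 0.0
```

arm_command --steps '[[[0.4,0,0,0.15,0,0,0],[0.4,0,0,0.15,0,0,0],[0.4,0,0,0.1,0,0,0],[0.4,0,0,0,0,0,0]]]'

```text
time_s: 15.78
eef_pos: [482.7, -198.5, 77.7]
ee_rot: [0.001, 0.747, 0.665, -0.001]
force: [0.2, -0.5, 0.1]
grip_width: 0.4
grip_force: 0.0
```

arm_command --steps '[[[0.2,0,0,0,0,0,0],[0,0,0,0,0,0,0],[0,0,0,0,0,0,0],[0,0,0,0,0,0,0]]]' --squeeze 25

```text
time_s: 16.27
eef_pos: [482.5, -198.7, 78.1]
ee_rot: [0.001, 0.747, 0.665, -0.001]
force: [-6.2, -0.8, 2.9]
grip_width: 0.132
grip_force: 25.0
```

The bar is held (opening 0.132, 25 N). Next I'll compute the arc rows for the hatch.

```bash
python3 - <<'E'
import numpy as np
q=np.r_[0,.03,.08,.14,.2,.26,.32,.38,.44, .5,.56,.62,.68,.74,.80,.85,.88, .92,.96,1.0,1.02]
e=q+.043; y=-np.diff(np.cos(e))*230/50; z=-np.diff(np.sin(e))*230/50
for i in range(len(y)): print(q[i+1],[0,0,round(y[i],2),round(z[i],2)])
E
```

```text
0.03 [0, 0, np.float64(0.01), np.float64(-0.14)]
0.08 [0, 0, np.float64(0.02), np.float64(-0.23)]
0.14 [0, 0, np.float64(0.04), np.float64(-0.27)]
0.2 [0, 0, np.float64(0.06), np.float64(-0.27)]
0.26 [0, 0, np.float64(0.07), np.float64(-0.27)]
0.32 [0, 0, np.float64(0.09), np.float64(-0.26)]
0.38 [0, 0, np.float64(0.11), np.float64(-0.25)]
0.44 [0, 0, np.float64(0.12), np.float64(-0.25)]
0.5 [0, 0, np.float64(0.14), np.float64(-0.24)]
0.56 [0, 0, np.float64(0.15), np.float64(-0.23)]
0.62 [0, 0, np.float64(0.16), np.float64(-0.22)]
0.68 [0, 0, np.float64(0.18), np.float64(-0.21)]
0.74 [0, 0, np.float64(0.19), np.float64(-0.2)]
0.8 [0, 0, np.float64(0.2), np.float64(-0.19)]
0.85 [0, 0, np.float64(0.18), np.float64(-0.15)]
0.88 [0, 0, np.float64(0.11), np.float64(-0.08)]
0.92 [0, 0, np.float64(0.15), np.float64(-0.11)]
0.96 [0, 0, np.float64(0.15), np.float64(-0.1)]
1.0 [0, 0, np.float64(0.16), np.float64(-0.1)]
1.02 [0, 0, np.float64(0.08), np.float64(-0.05)]
```

arm_command --steps '[[[0,0,0.0,-0.14,0,0,0],[0,0,0.02,-0.23,0,0,0],[0,0,0.04,-0.27,0,0,0],[0,0,0.06,-0.27,0,0,0],[0,0,0.07,-0.27,0,0,0],[0,0,0.09,-0.26,0,0,0],[0,0,0.11,-0.25,0,0,0],[0,0,0.12,-0.25,0,0,0]]]' --squeeze 30

```text
time_s: 17.27
eef_pos: [507.5, -201.5, 176.0]
ee_rot: [0.0, 0.747, 0.665, -0.002]
force: [-6.7, -3.8, 0.9]
grip_width: 0.129
grip_force: 29.4
```

```bash
cat >> h.py <<'E'
def hatch(p):  # bar = tcp + offset fixed at grasp
    d=np.array([.9938,-.1115,0]); dv=np.array(p)-[482.3,-198.6,78.1]
    H=229.8-dv@d; V=9.9+dv[2]; return np.arctan2(V,H)-.043, np.hypot(H,V)
E
python3 - <<'E'
from h import *
s=sense();p,_=pose();print(s["time_s"],p,hatch(p),s["grip_width"],s["grip_force"],s["force"],s["dq"].round(2))
E
```

```text
17.275 [ 507.47254037 -201.45755945  176.00567944] (np.float64(0.4422151594563058), np.float64(231.14489947932117)) 0.12877404875262563 29.38945770263672 [-6.67961003 -3.78898668  0.94545573] [ 0.04  0.   -0.28  0.    0.27  0.04]
```

arm_command --steps '[[[0,0,0.12,-0.24,0,0,0],[0,0,0.15,-0.23,0,0,0],[0,0,0.16,-0.22,0,0,0],[0,0,0.18,-0.21,0,0,0],[0,0,0.19,-0.2,0,0,0],[0,0,0.2,-0.19,0,0,0],[0,0,0.18,-0.15,0,0,0],[0,0,0.11,-0.08,0,0,0]]]'

```text
time_s: 18.27
eef_pos: [571.8, -208.9, 254.5]
ee_rot: [0.002, 0.747, 0.665, -0.001]
force: [-13.4, -2.3, 13.2]
grip_width: 0.125
grip_force: 31.0
```

```bash
python3 - <<'E'
from h import *
s=sense();p,_=pose();print(s["time_s"],p,hatch(p),s["grip_width"],s["grip_force"],s["force"])
E
```

```text
18.275 [ 571.82122215 -208.91644183  254.48048475] (np.float64(0.8843874290839867), np.float64(232.83450448487167)) 0.1252937271209436 31.02027654647827 [-13.37124366  -2.32598232  13.19323164]
```

arm_command --steps '[[[0,0,0.13,-0.13,0,0,0],[0,0,0.13,-0.12,0,0,0],[0,0,0.15,-0.11,0,0,0],[0,0,0.08,-0.06,0,0,0],[0,0,0,0,0,0,0],[0,0,0,0,0,0,0]]]'

```text
time_s: 19.02
eef_pos: [596.9, -211.7, 272.3]
ee_rot: [0.002, 0.747, 0.665, -0.001]
force: [0.7, -5.2, -2.1]
grip_width: 0.126
grip_force: 29.6
```

```bash
python3 - <<'E'
from h import *
s=sense();p,_=pose();print(s["time_s"],p,hatch(p),s["grip_width"],s["grip_force"],s["force"])
cv2.imwrite("pics/scene7.png",capture("scene")[:,:,::-1]);cv2.imwrite("pics/top7.png",capture("top")[:,:,::-1])
h=np.array([709.8,-222.4,104]); d=np.array([.9938,-.1115,0]); l=np.array([.1115,.9938,0])
for q in(.9,1.0,1.1):
    e=q+.043; b=h-d*230*np.cos(e)+[0,0,230*np.sin(e)]; f=h-d*184*np.cos(q)+[0,0,184*np.sin(q)]
    print(q,proj("scene",[b+50*l,b-50*l,f+90*l,f-90*l]).round(1).tolist())
b=cv2.imread("pics/scene7.png")[160:280,280:420]
cv2.imwrite("pics/c8.png",cv2.resize(b,None,fx=5,fy=5,interpolation=cv2.INTER_CUBIC))
E
```

```text
19.025 [ 596.93406635 -211.65607751  272.31221118] (np.float64(1.016867739148951), np.float64(233.99559804396787)) 0.1258225549959282 29.558169543743134 [ 0.69354712 -5.24597739 -2.08254579]
0.9 [[337.1, 201.2], [361.5, 219.5], [333.2, 203.3], [376.2, 235.9]]
1.0 [[342.5, 195.0], [367.2, 213.0], [337.2, 198.4], [380.6, 230.7]]
1.1 [[348.2, 189.2], [373.1, 206.8], [341.5, 193.8], [385.2, 225.7]]
```

View pics/c8.png

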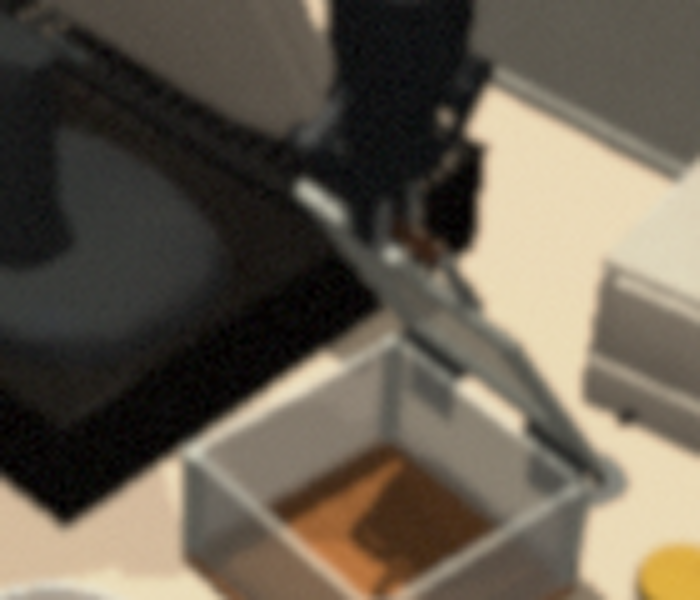

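Last picture: the hatch is open with the bar's right end at about (367,211) px, which is 1.0–1.05 rad, so it is past the balance point. The arm's own estimate is 1.02. Now I'll ease it back to about 0.85.

arm_command --steps '[[[0,0,-0.06,0.04,0,0,0],[0,0,-0.13,0.08,0,0,0],[0,0,-0.14,0.09,0,0,0],[0,0,-0.13,0.1,0,0,0],[0,0,-0.11,0.08,0,0,0],[0,0,-0.07,0.06,0,0,0],[0,0,0,0,0,0,0],[0,0,0,0,0,0,0]]]'

```text
time_s: 20.12
eef_pos: [564.7, -207.9, 250.2]
ee_rot: [0.002, 0.747, 0.665, -0.001]
force: [-1.3, -4.6, 1.8]
grip_width: 0.122
grip_force: 29.6
```

```bash
python3 - <<'E'
from h import *
s=sense();p,_=pose();print(s["time_s"],p,hatch(p),s["grip_width"],s["grip_force"],s["force"],s["dq"].round(3))
a=capture("scene");cv2.imwrite("pics/scene8.png",a[:,:,::-1]);a=a.astype(int)
h=np.array([709.8,-222.4,104]); d=np.array([.9938,-.1115,0]); l=np.array([.1115,.9938,0])
for q in(.8,.85,.9,.95):
    e=q+.043; b=h-d*230*np.cos(e)+[0,0,230*np.sin(e)]; f=h-d*184*np.cos(q)+[0,0,184*np.sin(q)]
    print(q,proj("scene",[b+50*l,b-50*l,f+90*l,f-90*l]).round(1).tolist())
# image motion of the panel between scene7 (q~1.02) and scene8
for v in range(206,232,2): print(v,' '.join(f"{a[v,u,0]:3d}/{a[v,u,0]-a[v,u,2]:2d}" for u in range(350,378)))
E
```

```text
20.125 [ 564.68598321 -207.88553314  250.1729025 ] (np.float64(0.8486773862129317), np.float64(233.86033118795612)) 0.12150039641170106 29.622202813625336 [-1.3072326  -4.64942488  1.84060962] [ 0.001  0.003 -0.001  0.     0.001 -0.   ]
0.8 [[332.0, 207.8], [356.1, 226.4], [329.5, 208.4], [372.1, 241.4]]
0.85 [[334.5, 204.5], [358.8, 222.9], [331.3, 205.8], [374.1, 238.7]]
0.9 [[337.1, 201.2], [361.5, 219.5], [333.2, 203.3], [376.2, 235.9]]
0.95 [[339.8, 198.0], [364.3, 216.2], [335.2, 200.8], [378.4, 233.3]]
206  15/ 1  15/-1  25/ 0  24/-2  39/ 7  46/10  38/ 9  19/ 6  15/ 5   8/ 2  10/ 2  12/ 1   3/-1  12/-1   6/ 4  12/ 0   7/ 0  11/ 2   8/ 0  12/ 4   9/ 4  13/ 4   5/ 1  28/ 7  75/19 146/36 208/52 229/52
208  19/ 0  34/ 2  40/ 2  48/ 3  45/ 7  40/10  31/ 6  16/ 4   9/ 1   6/ 0  12/ 4  10/ 6  11/ 4   6/ 2   7/ 1  17/ 0  12/ 5   9/ 5   5/ 4   3/-2   7/ 4   9/ 5  24/11  58/19 126/33 193/48 226/53 233/51
210  22/ 2  28/-2  42/ 1  46/ 1  36/ 1  21/ 2  19/ 7  16/ 7   7/ 0   6/ 3   8/-1   6/ 2   7/ 6   6/-4  12/ 7   7/-1  11/ 3  10/ 2  17/ 4  24/ 7  39/11  69/18 113/29 156/39 191/49 221/54
[... 1314 characters left out ...]
21 132/27 159/38 202/51 226/53 232/54 233/53 234/51 234/53 235/52 233/52 234/53 234/50 233/51 234/52
226  92/24 109/30 123/31 129/32 130/34 130/32 128/27 124/20 115/16  99/11  85/ 8  77/ 6  73/ 6  77/ 6  91/11 117/21 155/33 193/47 220/54 228/53 232/52 233/52 235/51 234/51 234/52 235/50 234/51 234/51
228 128/32 131/33 134/33 142/34 146/30 156/29 161/24 156/19 133/15 115/11 115/12 119/12 110/11  90/ 6  76/ 5  74/ 6  85/10 105/18 139/28 173/38 203/48 224/51 230/52 233/51 234/51 233/52 234/51 234/53
230 145/31 154/29 161/28 163/27 162/24 152/23 133/17 116/14 101/10  99/10 117/13 136/18 134/16 118/13 104/ 8  95/ 9  97/10 103/10 112/11 142/15 176/23 198/32 211/42 220/51 227/50 232/53 234/51 234/51
```

```bash
python3 -c "
from rig import *
print(finish_job())"
```

```text
the job is handed in; nothing more can be done
None
```

The job is handed in after about 20 s of robot time: the macarons are in the white bowl, the empty tray is flat on the counter, and the hatch went past its balance point to about 1.02 rad and is now held still at about 0.85 rad, just below it; the first grasp at the bar missed and pressed on it with about 25 N before I gripped it lower.

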